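# Clip the sample carousel onto its spindle

### The job

Lock the sample carousel on its spindle: pick up the larger of the two horseshoe clips by its black grip and push it sideways, mouth first, into the groove near the top of the spindle until it snaps fully home, then let go so that it lies flat in the groove. Leave the smaller clip where it lies; it does not fit.

Things in the scene. Friction and masses are not known exactly. Their poses are not given: they have to be found in the camera images.
- wide_clip: Larger steel horseshoe clip, flat on bench, 97 x 50 x 8 mm; x out of its mouth, z up. Origin: underside, mid-eye, on the spindle axis once home (play: 2 to 4 mm in x, 3 in y). Eye 25 mm wide, back at x=-11; throat 14 mm between noses at x=+11; flared mouth, 36 mm wide at x=+31. Its sprung arms spread for the neck at a push of about 3 to 8 N, then snap shut behind it. About 90 g.
- wide_clip_grip (a point): Middle of the larger clip's upright black grip, 52 mm behind the clip's origin (x=-52, y=0) and 22 mm above its underside; axes as the clip's. The grip is 28 mm long (x), 14 mm wide (y: pinch it across here) and stands from the underside to z=36 mm.
- narrow_clip: Smaller clip, not wanted: same shape at 0.62 of the length and width (60 mm long, 31 mm wide, grip 22 mm high), 8 mm thick, flat on the bench; its 15 mm eye is too small for the spindle. Origin and axes as the larger clip's.
- carousel: Carousel fixed to the bench, round, so the clip may enter from any side. Origin: spindle axis at bench level, z up. Dark foot; aluminium tray 120 mm across, top at z=26 mm; hub 52 mm across, top z=40; groove with steel neck 18 mm across, z=40 to 58; head 34 mm across, z=58 to 72. Let go in the groove, the clip drops onto the hub, underside at z=40.
There are look-alikes about, which are no part of the job. What is shaped like the wide_clip but yellow is not meant. What is shaped like the carousel but red is not meant.

How it is judged:
By the outcome, as a careful person would: the job done as asked, in the order asked, and still so for the second after the job is handed in, with the robot touching nothing.
It also fails if it takes over 38 s, if anything falls off the work surface, if the arm or the gripper's body presses on something with over 40 N, if the wrist force passes 120 N, or if a joint passes its speed limit or range.

### The arm

A 6-joint arm with a two-finger parallel gripper is mounted at the origin on a cart in front of the work surface, level with it; the furniture and walls round the work are solid. World frame = base frame: x ahead of the robot, y to its left, z up, the work surface at z = 0. Lengths are in m, angles in rad, forces in N, time in s.
With the tool pointing down it reaches from about 0.25 to 0.725 m from the base axis. Payload 4 kg.
Tool frame: the origin (TCP) lies midway between the tips of the shut fingers; the grasp point (between the pads) lies 19 mm behind it (bot.grip_point_offset is the distance from the TCP to the grasp point, in m); z points along the fingers, y is the line along which they close (so a half turn about z gives the same grasp; the last joint's range is limited). The gripper opens to 85 mm and grips with 20 to 120 N. Pads are 22 mm wide; open, the fingers measure 114 mm over their backs; the gripper's body (76 mm by 85 mm) begins 54 mm behind the grasp point. The pads swing forward as they close: fully open they stand 13 mm farther back than shut.
Start: joints at [0, 0.241, 0.005, 1.335, 0, 1.571], TCP at [0.5, -0, 0.231] pointing down, gripper open.
Joint ranges: [-2.72, 2.72], [-1.05, 1.87], [-1.09, 1.28], [-1.99, 2.15], [-1.42, 1.44], [-3.14, 3.14]. Speed limits (rad/s): [2.79, 2.79, 3.14, 3.14, 3.14, 3.14].

### API

Orientations are given as a unit quaternion [x, y, z, w].
In Python, from workcell import bot gives the robot as it stands.
- The arm moves only by the tool step_arm, never from a script. Its argument "targets" is text: rows parted by semicolons, each of 7 numbers parted by spaces: the opening, from -1 (shut) to 1 (fully open), so that 0 is half open, then the shift along the world's x, y, z normalised to -1 to 1, where 1 is 0.5 m, then the turn, a rotation vector about the world's x, y, z normalised to -1 to 1, where 1 is pi/4 rad. In form: gripper x y z wx wy wz; .... A call has 1 to 10 rows; each row is the pose to reach, as a shift and turn from the pose commanded when the call began; what a row does not reach only later rows make up. A row lasts 1/12 s, in which the tool goes at most 41.7 mm and 7.16 degrees, less where a joint would pass 70% of its speed; a pose out of reach is approached as far as the arm can. A call with a number of a shift or a turn outside -1 to 1 is refused whole. A call with a gripper value outside its range is refused whole. The fingers move at their own pace and stop on an object; the grip force is fixed at half the most. Time passes only in rows, so rows that repeat a pose let the fingers close. It gives the time, the measured TCP pose, the force, the opening and the grip force at its end, in the units of the state.
- bot.get_obs(): the state, without advancing time (a new reading comes with each control period).
- bot.camera(name): name is "scene" or "side" or "wrist"; returns the picture (420x560x3 uint8, red, green, blue); there is no depth.
- bot.camera_info(name): a dict with "vertical_fov" (degrees; the focal length in pixels is half the picture's height over the tangent of half this angle, whatever the lens; pixels are square), "cx", "cy" (the principal point, pixels), "pose" (4x4, takes a point from camera to world coordinates). Camera axes: x right, y up, looking along -z (the intrinsics and any distortion apply to the point x, -y, -z); pixel columns grow to the right and rows downward; lengths in m; the calibration is good to about 2 mm. A picture is of the moment at which its call begins: read the wrist's pose just before it. camera_info takes no time and is no camera call; for the wrist camera it gives the pose at the moment of the call.
- bot.job_done(): hands the job in; it is judged then, once.
The state is a dict: "clock": time; "joint_pos": joint angles; "joint_vel": joint speeds; "tau": joint torques, N m; "eef_pos": TCP position; "tool_rot": TCP orientation; "ft_force": force on the tool from outside, world axes, zero at the start; "ft_torque": the same for the moment, N m; "grip_width": finger opening in m; "grasp_force": force on a finger pad.
Only numpy, scipy, OpenCV 4.12 (cv2) and the standard library are available. Lean on these libraries where they do the work, as an engineer would, in place of code of your own. Each camera call takes 0.05 s, during which the arm holds its last target. There are 200 camera calls.

## Working session

There is one attempt and no reset: what is moved stays moved. The work goes in short steps, Python scripts to look and compute and a tool call to move; the robot and the scene stay as the last step left them, time stands still between calls to the robot, and variables do not carry over. Pictures are saved under pics/ and viewed, at most 10 in all, crops included, and the job is handed in when it is done.

Besides the shell and the picture viewer there is one more tool, called as name(argument=value, ...) on one line, values as JSON. step_arm: Moves the arm, as the interface text tells. Scaled input: -1 to 1 covers 0.5 m each way for a shift and pi/4 rad each way for a turn. Its arguments: {"type":"object","properties":{"targets":{"type":"string"}},"required":["targets"]}

```bash
mkdir -p pics
python3 - <<'E'
from workcell import bot
import cv2,numpy as np
for n in ("scene","side","wrist"):
    i=bot.camera_info(n); print(n,{k:(np.round(v,4).tolist()) if k!='x' else v for k,v in i.items() if not isinstance(v,str)})
    im=bot.camera(n); cv2.imwrite(f"pics/{n}0.png",im[:,:,::-1])
a=[cv2.imread(f"pics/{n}0.png") for n in("scene","side")]
print(bot.get_obs()['clock'])
E
```

```text
scene {'vertical_fov': 57.615, 'cx': 281.3713, 'cy': 206.1224, 'pose': [[-0.8636, 0.3065, -0.4003, 0.1738], [-0.5041, -0.5375, 0.676, 0.5916], [-0.008, 0.7856, 0.6187, 0.5922], [0.0, 0.0, 0.0, 1.0]]}
side {'vertical_fov': 55.8999, 'cx': 277.9522, 'cy': 210.8763, 'pose': [[0.9899, 0.0811, -0.1166, 0.3967], [-0.1401, 0.4229, -0.8953, -0.8781], [-0.0233, 0.9025, 0.43, 0.4756], [0.0, 0.0, 0.0, 1.0]]}
wrist {'vertical_fov': 66.6781, 'cx': 282.2118, 'cy': 207.618, 'pose': [[1.0, -0.0, 0.0028, 0.5001], [-0.0008, 0.9554, 0.2952, 0.0752], [-0.0027, -0.2952, 0.9554, 0.3732], [0.0, 0.0, 0.0, 1.0]]}
0.15
```

View pics/scene0.png

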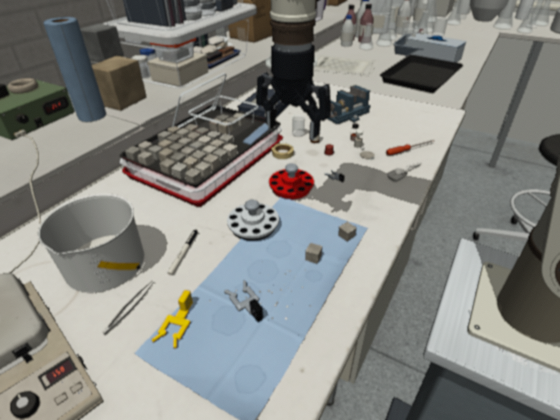

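View pics/side0.png

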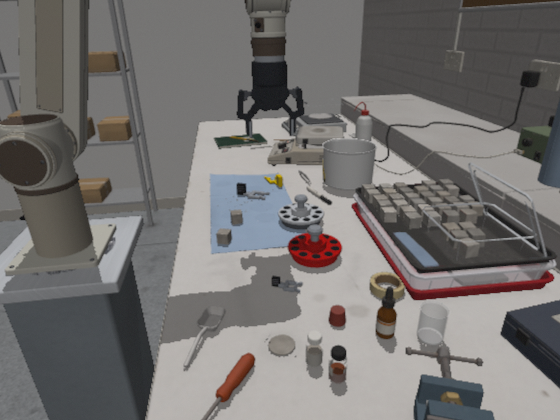

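Scene image: the steel horseshoe at (245,300) with a black grip at (257,308) is larger, so it fits wide_clip. The steel one at (337,175) is smaller (narrow_clip), and the yellow one at (175,320) is a look-alike. The grey carousel at (253,218) is the target; the red one at (292,182) is not. I'll confirm with an enlarged crop.

```bash
cat > h.py <<'E'
from workcell import bot
import cv2,numpy as np
def ray(n,uv,info=None):
    i=info or bot.camera_info(n); f=210/np.tan(np.radians(i['vertical_fov'])/2)
    K=np.array([[f,0,i['cx']],[0,f,i['cy']],[0,0,1]]); 
    d=np.array(i.get('distortion',np.zeros(5)),float)
    p=cv2.undistortPoints(np.array([[uv]],float),K,d)[0,0]
    T=np.array(i['pose']); return T[:3,3],T[:3,:3]@np.array([p[0],-p[1],-1])
def onz(n,uv,z,info=None):
    o,d=ray(n,uv,info); return o+d*(z-o[2])/d[2]
E
python3 - <<'E'
from h import *
print({k:v for k,v in bot.camera_info("scene").items() if k!='pose'})
a=cv2.imread("pics/scene0.png")[190:340,210:310]; b=cv2.imread("pics/side0.png")[165:300,220:350]
cv2.imwrite("pics/crop.png",np.hstack([cv2.resize(a,(400,600),interpolation=2),cv2.resize(b,(400,415),interpolation=2).__class__(0) if 0 else cv2.copyMakeBorder(cv2.resize(b,(400,415),interpolation=2),0,185,0,0,0)]))
for n,p,z in [("scene",(257,308),.03),("scene",(240,296),.008),("scene",(252,204),.072),("scene",(337,175),.008),("side",(241,187),.03),("side",(301,199),.072),("side",(285,285),.008)]: print(n,p,onz(n,p,z).round(4))
E
```

```text
{'vertical_fov': 57.61504996012554, 'cx': 281.37125969925444, 'cy': 206.1223875539248}
scene (257, 308) [0.4276 0.2517 0.03  ]
scene (240, 296) [0.4807 0.2314 0.008 ]
scene (252, 204) [0.5709 0.0489 0.072 ]
scene (337, 175) [ 0.4886 -0.2421  0.008 ]
side (241, 187) [0.4314 0.2363 0.03  ]
side (301, 199) [0.5731 0.0201 0.072 ]
side (285, 285) [ 0.4895 -0.2436  0.008 ]
```

View pics/crop.png

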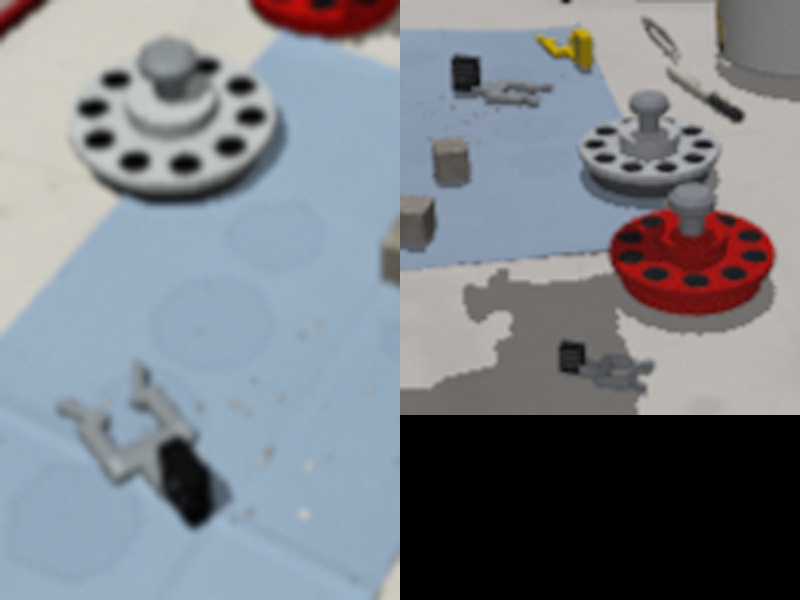

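The crop confirms it: the large steel clip has its grip near (0.43,0.245) and its mouth toward +x. The grey carousel is near (0.572,0.035). I'll move above the clip and turn the tool 90°.

step_arm(targets="1 -0.02 0.07 -0.01 0 0 0.14;1 -0.04 0.14 -0.02 0 0 0.28;1 -0.06 0.21 -0.03 0 0 0.42;1 -0.08 0.28 -0.04 0 0 0.56;1 -0.1 0.35 -0.05 0 0 0.7;1 -0.12 0.42 -0.06 0 0 0.85;1 -0.14 0.48 -0.06 0 0 1;1 -0.14 0.48 -0.06 0 0 1")

```text
clock: 0.82
eef_pos: [0.4279, 0.2445, 0.2006]
tool_rot: [0.378, 0.926, 0.0, -0.001]
ft_force: [1.1, -0.9, -0.1]
grip_width: 0.0855
grasp_force: 0.0
```

step_arm(targets="1 0 0 0 0 0 0.14;1 0 0 0 0 0 0.28;1 0 0 0 0 0 0.42;1 0 0 0 0 0 0.56;1 0 0 0 0 0 0.7;1 0 0 0 0 0 0.85;1 0 0 0 0 0 1;1 0 0 0 0 0 1;1 0 0 0 0 0 1")

```text
clock: 1.57
eef_pos: [0.43, 0.2395, 0.2012]
tool_rot: [0.002, 1.0, -0.0, -0.0]
ft_force: [-0.0, 0.3, -0.4]
grip_width: 0.0857
grasp_force: 0.0
```

Run:
```python
from h import *
import pickle
i=bot.camera_info("wrist"); im=bot.camera("wrist"); pickle.dump(i,open("w1.pkl","wb"))
cv2.imwrite("pics/w1.png",im[:,:,::-1]); o=bot.get_obs(); print(o['clock'],o['joint_pos'],o['eef_pos'],o['tool_rot'],o['ft_force'])
cv2.imwrite("pics/w1b.png",cv2.resize(im[:,:,::-1],(800,600),interpolation=2))
```

```text
1.6167 [ 5.08364832e-01  2.41140319e-01 -7.38460020e-02  1.25621128e+00
 -1.13208867e-04  5.12100189e-01] [0.43003006 0.23957939 0.20117636] [ 1.86766596e-03  9.99998234e-01 -1.47382038e-04 -1.47437807e-04] [0.40882669 0.45215884 0.1157027 ]
```

View pics/w1b.png

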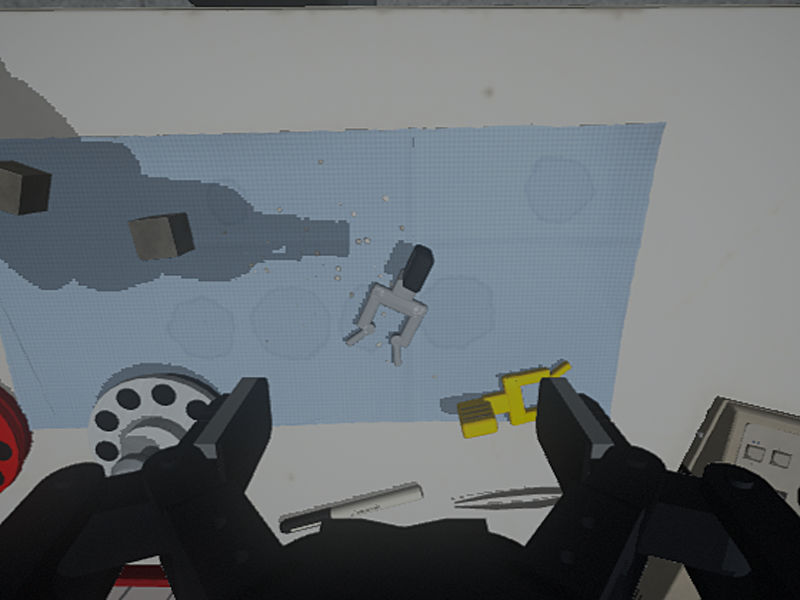

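Wrist view (800 px scale): grip at (418,268), arm tips at (348,342) and (397,362), grey carousel at (150,420), yellow decoy at (510,395). The clip yaw is about -30°. I'll enlarge for accurate points.

Run:
```python
from h import *
im=cv2.imread("pics/w1.png")
a=cv2.resize(im[165:262,235:310],None,fx=5,fy=5,interpolation=2)   # 375x485
b=cv2.resize(im[255:335,55:140],None,fx=5,fy=5,interpolation=2)  # 425x400
o=np.zeros((485,800,3),np.uint8); o[:485,:375]=a; o[:400,375:]=b; 
cv2.imwrite("pics/c2.png",cv2.convertScaleAbs(o,alpha=1.5))
```

```text
(no output)
```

View pics/c2.png

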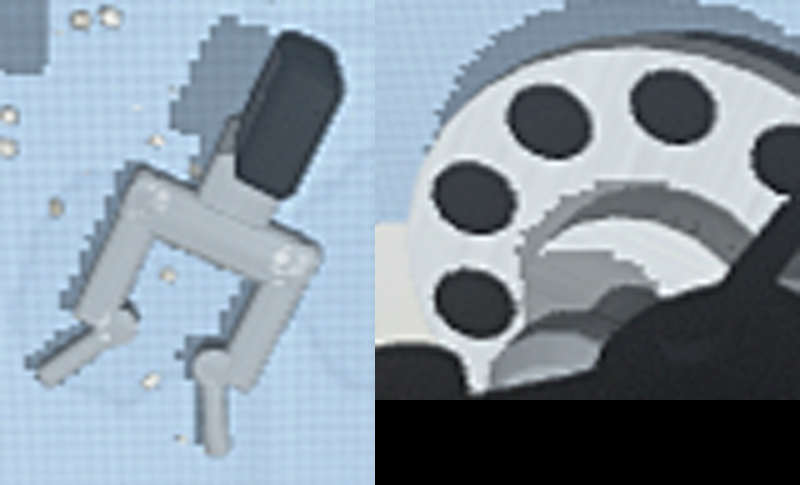

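Run:
```python
from h import *
import pickle
w=pickle.load(open("w1.pkl","rb"))
A=lambda x,y:(235+x/5,165+y/5); B=lambda x,y:(55+(x-375)/5,255+y/5)
S=lambda x,y:(210+x/4,190+y/4); D=lambda x,y:(220+(x-400)/3.077,165+y/3.077)
P={k:onz("wrist",A(*p),z,w) for k,p,z in [("tl",(45,377),.008),("tr",(217,448),.008),("sl",(138,170),.008),("sr",(318,248),.008),("grip",(293,113),.036)]}
for k,v in P.items(): print(k,v.round(4))
mt=(P['tl']+P['tr'])/2; ms=(P['sl']+P['sr'])/2; d=mt-ms; print("mids",mt,ms,"yaw",np.degrees(np.arctan2(d[1],d[0])),np.degrees(np.arctan2(*(ms-P['grip'])[[1,0]])),np.linalg.norm(P['tl']-P['tr']),np.linalg.norm(P['sl']-P['sr']))
rim=np.array([onz("wrist",B(*p),.026,w)[:2] for p in [(410,270),(440,140),(520,72),(610,47),(735,72),(425,330)]])
M=np.c_[2*rim,np.ones(len(rim))]; s=np.linalg.lstsq(M,(rim**2).sum(1),rcond=None)[0]; print("rim fit",s[:2],np.sqrt(s[2]+s[0]**2+s[1]**2))
H=[onz("wrist",B(*p),.026,w)[:2] for p in [(473,198),(549,122),(673,107),(474,302)]]
H=np.array(H);M=np.c_[2*H,np.ones(4)]; s=np.linalg.lstsq(M,(H**2).sum(1),rcond=None)[0]; print("holes",s[:2],np.sqrt(s[2]+s[0]**2+s[1]**2))
for f,n,c in [(S,"scene",[(116,78),(92,108),(99,149),(135,162),(185,164),(231,146),(251,116),(240,86)]),(D,"side",[(599,145),(608,162),(633,170),(663,170),(690,162),(702,146),(693,131),(669,123)])]:
    H=np.array([onz(n,f(*p),.026)[:2] for p in c]);M=np.c_[2*H,np.ones(len(H))]; s=np.linalg.lstsq(M,(H**2).sum(1),rcond=None)[0]; print(n,s[:2],np.sqrt(s[2]+s[0]**2+s[1]**2))
print(onz("scene",S(166,52),.072),onz("side",D(650,98),.072),onz("side",D(466,62),.036),onz("scene",S(180,455),.036))
```

```text
tl [0.4972 0.1955 0.008 ]
tr [0.5151 0.2345 0.008 ]
sl [0.4485 0.2178 0.008 ]
sr [0.4666 0.2573 0.008 ]
grip [0.4291 0.2506 0.036 ]
mids [0.50615045 0.21498853 0.008     ] [0.45754942 0.23751744 0.008     ] yaw -24.869985574879482 -24.66374973041057 0.04286116413302195 0.04344839514012539
rim fit [0.57829307 0.0436392 ] 0.059947821845655974
holes [0.57737282 0.04285488] 0.045886133797538635
scene [0.57561718 0.04481014] 0.04663422150130849
side [0.57742336 0.03805429] 0.04646803926906083
[0.57384891 0.04646373 0.072     ] [0.57628142 0.03330936 0.072     ] [0.43308732 0.23589631 0.036     ] [0.43296015 0.24946961 0.036     ]
```

step_arm(targets="1 0 0.022 -0.08 0 0 -0.14;1 0 0.022 -0.16 0 0 -0.28;1 0 0.022 -0.24 0 0 -0.42;1 0 0.022 -0.3 0 0 -0.551;1 0 0.022 -0.34 0 0 -0.551;1 0 0.022 -0.37 0 0 -0.551;1 0 0.022 -0.392 0 0 -0.551;1 0 0.022 -0.392 0 0 -0.551;1 0 0.022 -0.392 0 0 -0.551")

```text
clock: 2.37
eef_pos: [0.4296, 0.2506, 0.0049]
tool_rot: [0.215, 0.977, -0.001, -0.001]
ft_force: [0.6, -0.3, 0.4]
grip_width: 0.0855
grasp_force: 0.0
```

step_arm(targets="0.3 0 0 0 0 0 0;-0.2 0 0 0 0 0 0;-1 0 0 0 0 0 0;-1 0 0 0 0 0 0;-1 0 0 0 0 0 0;-1 0 0 0 0 0 0;-1 0 0 0 0 0 0;-1 0 0 0 0 0 0")

```text
clock: 3.03
eef_pos: [0.4303, 0.2512, 0.0058]
tool_rot: [0.215, 0.977, 0.0, 0.0]
ft_force: [-1.4, -1.0, 5.4]
grip_width: 0.0132
grasp_force: 59.9
```

step_arm(targets="-1 0 0 0.06 0 0 0;-1 0 0 0.13 0 0 0;-1 0.01 -0.04 0.19 0 0 0;-1 0.025 -0.1 0.19 0 0 0;-1 0.04 -0.16 0.19 0 0 0;-1 0.055 -0.22 0.19 0 0 0;-1 0.07 -0.28 0.17 0 0 0;-1 0.082 -0.318 0.12 0 0 0;-1 0.082 -0.318 0.09 0 0 0;-1 0.082 -0.318 0.09 0 0 0")

```text
clock: 3.87
eef_pos: [0.4681, 0.0901, 0.0471]
tool_rot: [0.216, 0.976, -0.001, -0.003]
ft_force: [-1.4, 0.7, -1.0]
grip_width: 0.0132
grasp_force: 59.6
```

Run:
```python
from h import *
o=bot.get_obs(); print(o['clock'],o['eef_pos'],o['tool_rot'],o['ft_force'],o['grip_width'])
a=bot.camera("scene")[170:290,190:320]; b=bot.camera("side")[130:250,220:350]
f=lambda x:cv2.resize(x[:,:,::-1],(400,369),interpolation=2)
cv2.imwrite("pics/c3.png",np.hstack([f(a),f(b)]))
```

```text
3.8667 [0.46811012 0.09011422 0.04706182] [ 0.2161032   0.97636402 -0.00133577 -0.0033052 ] [-1.4148178   0.67464225 -1.01278674] 0.013226573896085293
```

View pics/c3.png

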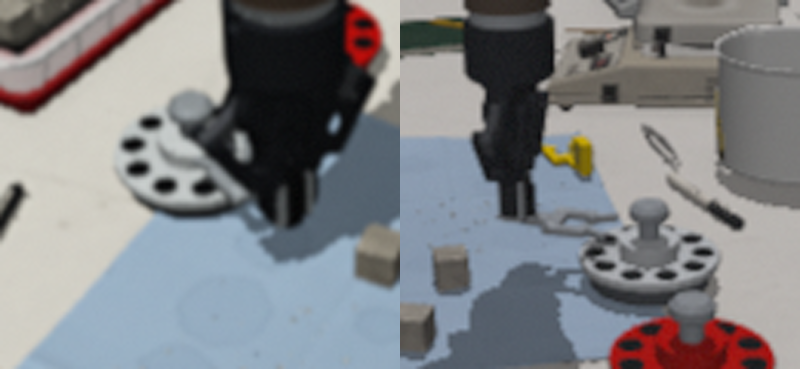

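The clip is held level, mouth facing the spindle (side crop: clip tips at (618,217), neck at (650,225)). I'll let it settle and check the height.

step_arm(targets="-1 0 0 0 0 0 0;-1 0 0 0 0 0 0;-1 0 0 0 0 0 0")

```text
clock: 4.22
eef_pos: [0.4718, 0.0929, 0.0513]
tool_rot: [0.214, 0.977, 0.0, 0.001]
ft_force: [-0.1, 0.2, -0.5]
grip_width: 0.0129
grasp_force: 59.6
```

step_arm(targets="-1 0.018 -0.009 0 0 0 0;-1 0.036 -0.017 0 0 0 0;-1 0.054 -0.026 0 0 0 0;-1 0.064 -0.031 0 0 0 0;-1 0.072 -0.034 0 0 0 0;-1 0.072 -0.034 0 0 0 0;-1 0.072 -0.034 0 0 0 0")

```text
clock: 4.8
eef_pos: [0.507, 0.0747, 0.05]
tool_rot: [0.215, 0.977, -0.0, -0.0]
ft_force: [-1.1, 0.1, -1.6]
grip_width: 0.0132
grasp_force: 59.6
```

step_arm(targets="-1 0.007 -0.0035 0 0 0 0;-1 0.014 -0.007 0 0 0 0;-1 0.021 -0.010 0 0 0 0;-1 0.028 -0.0135 0 0 0 0;-1 0.034 -0.0165 0 0 0 0;-1 0.034 -0.0165 0 0 0 0;-1 0.034 -0.0165 0 0 0 0")

```text
clock: 5.38
eef_pos: [0.5247, 0.0664, 0.0505]
tool_rot: [0.215, 0.977, -0.0, 0.001]
ft_force: [-0.9, 0.2, -0.7]
grip_width: 0.013
grasp_force: 59.6
```

step_arm(targets="-1 0.004 -0.002 0 0 0 0;-1 0.008 -0.004 0 0 0 0;-1 0.008 -0.004 0 0 0 0")

```text
clock: 5.63
eef_pos: [0.5286, 0.0644, 0.0505]
tool_rot: [0.215, 0.977, -0.0, 0.0]
ft_force: [-0.5, 0.7, -0.5]
grip_width: 0.0134
grasp_force: 59.6
```

step_arm(targets="-1 0.004 -0.002 0 0 0 0;-1 0.004 -0.002 0 0 0 0;-1 0.004 -0.002 0 0 0 0")

```text
clock: 5.88
eef_pos: [0.5288, 0.0642, 0.0501]
tool_rot: [0.215, 0.977, 0.0, -0.001]
ft_force: [-3.8, 2.7, 1.2]
grip_width: 0.0132
grasp_force: 59.9
```

step_arm(targets="-1 0.004 -0.002 0 0 0 0;-1 0.004 -0.002 0 0 0 0;-1 0.004 -0.002 0 0 0 0")

```text
clock: 6.13
eef_pos: [0.5289, 0.064, 0.0499]
tool_rot: [0.214, 0.977, 0.001, -0.003]
ft_force: [-7.9, 5.5, 3.6]
grip_width: 0.013
grasp_force: 60.5
```

step_arm(targets="-1 0.004 -0.002 0 0 0 0;-1 0.004 -0.002 0 0 0 0;-1 0.004 -0.002 0 0 0 0")

```text
clock: 6.38
eef_pos: [0.529, 0.0639, 0.0498]
tool_rot: [0.214, 0.977, 0.001, -0.005]
ft_force: [-13.3, 6.7, 8.2]
grip_width: 0.0131
grasp_force: 61.0
```

Run:
```python
from h import *
a=bot.camera("scene")[170:290,190:320]; b=bot.camera("side")[170:240,260:336]
f=lambda x:cv2.resize(x[:,:,::-1],(400,369),interpolation=2)
cv2.imwrite("pics/c4.png",np.hstack([f(a),f(b)]))
```

```text
(no output)
```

View pics/c4.png

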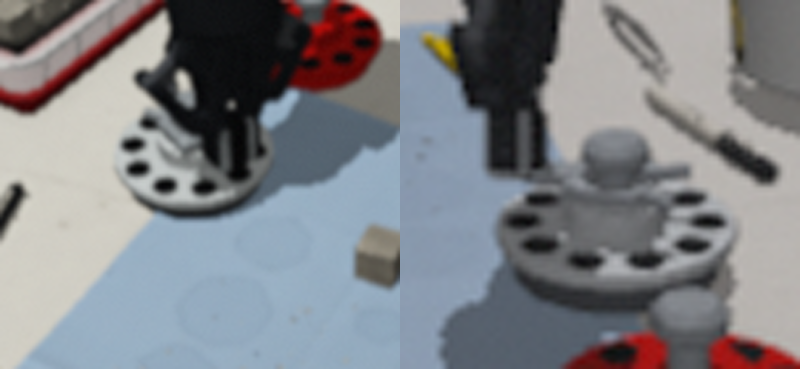

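The push stopped against about 15 N, and the side crop shows the clip around the neck with its tips past the head. I'll relieve the load and pull back a little to confirm it is retained.

step_arm(targets="-1 -0.008 0.004 0 0 0 0;-1 -0.016 0.008 0 0 0 0;-1 -0.016 0.008 0 0 0 0;-1 -0.016 0.008 0 0 0 0")

```text
clock: 6.82
eef_pos: [0.5268, 0.0656, 0.0505]
tool_rot: [0.215, 0.977, -0.0, 0.001]
ft_force: [0.4, -0.7, -1.4]
grip_width: 0.0129
grasp_force: 59.6
```

step_arm(targets="-1 -0.004 0.002 0 0 0 0;-1 -0.008 0.004 0 0 0 0;-1 -0.008 0.004 0 0 0 0;-1 -0.008 0.004 0 0 0 0")

```text
clock: 7.15
eef_pos: [0.5227, 0.0678, 0.0506]
tool_rot: [0.215, 0.977, 0.0, 0.001]
ft_force: [0.7, 0.0, -0.4]
grip_width: 0.0133
grasp_force: 59.6
```

step_arm(targets="-1 -0.002 0.001 0 0 0 0;-1 -0.003 0.0015 0 0 0 0;-1 -0.003 0.0015 0 0 0 0")

```text
clock: 7.4
eef_pos: [0.5215, 0.0684, 0.0507]
tool_rot: [0.215, 0.977, 0.0, 0.001]
ft_force: [2.8, -1.3, -0.2]
grip_width: 0.0132
grasp_force: 59.6
```

About 3 N resists the pull, so the arms have closed behind the neck. I'll push it forward to home again, lower it onto the hub and release.

step_arm(targets="-1 0.006 -0.003 0 0 0 0;-1 0.012 -0.006 0 0 0 0;-1 0.016 -0.008 0 0 0 0;-1 0.016 -0.008 0 0 0 0;-1 0.013 -0.006 0 0 0 0;-1 0.011 -0.005 -0.004 0 0 0;-1 0.011 -0.005 -0.009 0 0 0;-1 0.011 -0.005 -0.009 0 0 0;-1 0.011 -0.005 -0.009 0 0 0")

```text
clock: 8.15
eef_pos: [0.5256, 0.066, 0.0455]
tool_rot: [0.215, 0.977, -0.0, -0.0]
ft_force: [1.0, 0.5, -0.4]
grip_width: 0.0132
grasp_force: 59.6
```

step_arm(targets="-0.5 0 0 0 0 0 0;-0.2 0 0 0 0 0 0;0 0 0 0 0 0 0;0 0 0 0 0 0 0;0 0 0 0 0 0 0")

```text
clock: 8.57
eef_pos: [0.5262, 0.066, 0.046]
tool_rot: [0.215, 0.977, 0.0, 0.0]
ft_force: [-0.1, -0.2, 0.1]
grip_width: 0.0426
grasp_force: 0.0
```

step_arm(targets="0 0 0 0.03 0 0 0;0 0 0 0.08 0 0 0;0 0 0 0.15 0 0 0;0 -0.05 0 0.23 0 0 0;0 -0.13 0 0.29 0 0 0;0 -0.2 0 0.3 0 0 0;0 -0.26 0 0.3 0 0 0;0 -0.26 0 0.3 0 0 0;0 -0.26 0 0.3 0 0 0")

```text
clock: 9.32
eef_pos: [0.3945, 0.0659, 0.1964]
tool_rot: [0.214, 0.977, 0.0, 0.001]
ft_force: [0.0, -0.6, 0.2]
grip_width: 0.0429
grasp_force: 0.0
```

Run:
```python
from h import *
print(bot.get_obs()['clock'])
a=bot.camera("scene")[180:250,210:286]; b=bot.camera("side")[170:240,260:336]
f=lambda x:cv2.resize(x[:,:,::-1],(400,369),interpolation=2)
cv2.imwrite("pics/c5.png",np.hstack([f(a),f(b)]))
```

```text
9.3167
```

View pics/c5.png

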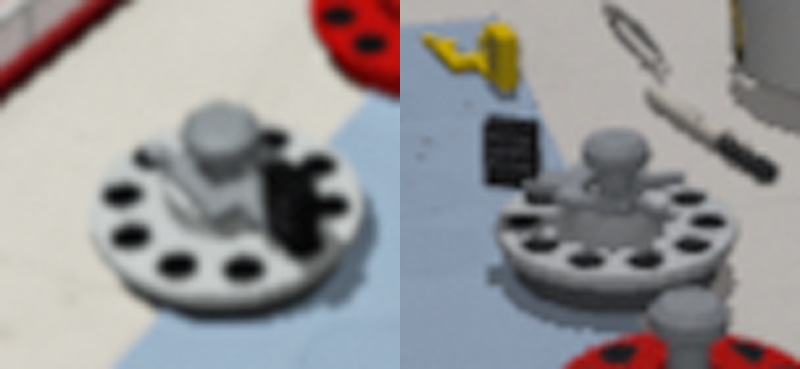

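The clip sits in the groove, apparently flat, with its grip free (side crop (510,150), head (615,150)). One check with the wrist camera.

Run:
```python
from h import *
i=bot.camera_info("wrist"); im=bot.camera("wrist")
C=np.array([.577,.043,.045,1]); p=np.linalg.inv(np.array(i['pose']))@C
f=210/np.tan(np.radians(i['vertical_fov'])/2); u,v=i['cx']-f*p[0]/p[2],i['cy']+f*p[1]/p[2]; print(u,v)
x0=int(np.clip(u-60,0,440)); y0=int(np.clip(v-60,0,330)); print(x0,y0)
cv2.imwrite("pics/c6.png",cv2.resize(im[y0:y0+90,x0:x0+120,::-1],(800,600),interpolation=2))
```

```text
331.40603274384074 342.96705364114956
271 282
```

View pics/c6.png

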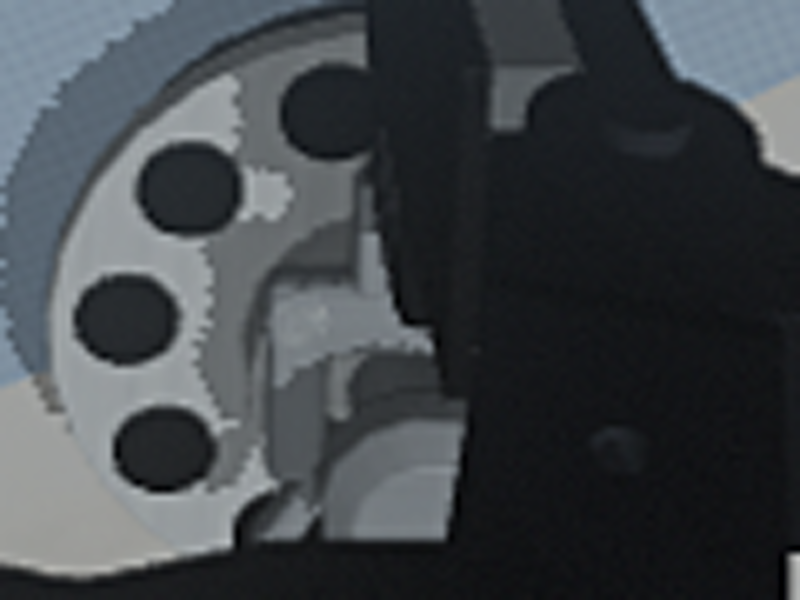

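The clip lies flat on the hub with the neck inside its eye (shoulder at (300,320), head at (400,480)). Handing in.

```bash
python3 -c "
from workcell import bot
print(bot.job_done())"
```

```text
the job is handed in; nothing more can be done
None
```

The larger clip is in the spindle groove and lying flat on the hub; it resisted a light pull-back before release, and I handed the job in at about 9.4 s without touching the smaller clip.

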